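Find the flat of a stirrer spindle and hold the collar on it

ROBOT

A 7-joint arm with a two-finger parallel gripper is mounted at the origin on a cart in front of the work surface, level with it; the furniture and walls round the work are solid. World frame = base frame: x ahead of the robot, y to its left, z up, the work surface at z = 0. Lengths are in m, angles in rad, forces in N, time in s.
With the tool pointing down it reaches from about 0.4 to 0.85 m from the base axis. Payload 10.4 kg.
Tool frame: the origin (TCP) lies at the very end of the fingers, on their centre line; the grasp point (between the pads) lies manip.grasp_offset behind it (manip.grasp_offset is the distance from the TCP to the grasp point, in m); z points along the fingers, x is the direction in which the jaws open and shut, and the axes are right-handed (so a half turn about z gives the same grasp; the last joint's range is limited). The gripper opens to 85 mm and grips with 20 to 120 N. Pads are 22 mm wide; open, the fingers measure 114 mm over their backs; the gripper's body (76 mm by 85 mm) begins 54 mm behind the grasp point. The pads swing forward as they close: fully open they stand 13 mm farther back than shut.
Start: joints at [1.149, 0.332, -0.065, 1.46, 0.022, 1.35, -0.088], TCP at [0.243, -0.576, 0.231] pointing down, gripper open.
Joint ranges: [-2.6, 2.6], [-0.5, 2.12], [-1.47, 1.34], [0.16, 2.42], [-1.27, 4.41], [0.06, 2.06], [-2.6, 2.6]. Speed limits (rad/s): [2.22, 2.22, 2.79, 2.79, 3.14, 3.14, 3.14].

INTERFACE

Orientations are given as a unit quaternion [x, y, z, w].
In Python, from workcell import manip gives the robot as it stands.
- The arm moves only by the shell command python3 -m crank 'ROWS' [FORCE]. ROWS is JSON, a list that holds one entry, the list of rows, each a list of 7 numbers: the shift along the world's x, y, z in units of 60 mm (1.0 is 60 mm), then the turn, a rotation vector about the world's x, y, z in units of 5 degrees (1.0 is 5 degrees), then the finger opening in mm, from 0 to 85.4. A call has 1 to 8 rows; each row shifts and turns the commanded pose from where the row before left it; what a row does not reach is not made up. A row lasts 1/8 s, in which the tool goes at most 62.5 mm and 10.7 degrees, less where a joint would pass 70% of its speed; a pose out of reach is approached as far as the arm can. A call is refused whole if a number of a shift passes 1 or a number of a turn 1, either way. A call with a gripper value outside its range is refused whole. The fingers move at their own pace and stop on an object; FORCE is the grip in N (left out, the last holds). Time passes only in rows, so rows that do not move let the fingers close. It gives the time, the measured TCP pose, the force and the opening at its end, in the units of the state.
- manip.get_obs(): the state, without advancing time (a new reading comes with each control period).
- manip.camera(name): name is "scene" or "side" or "wrist"; returns (picture, depth): 420x560x3 uint8, blue, green, red; 420x560 float32, m along the optical axis (not along the pixel's ray), 0 where there is no reading.
- manip.get_calibration(name): a dict with "fx", "fy", "cx", "cy" (pixels), "rvec" (rotation vector, rad) and "tvec" (3), from world to camera coordinates, as OpenCV has them; the wrist camera has in their place "T_tool_cam" (4x4, takes a point from camera to tool coordinates, whose origin is the TCP and whose axes are the tool frame's). Camera axes: x right, y down, z forward; pixel columns grow to the right and rows downward; lengths in m; the calibration is good to about 2 mm. A picture is of the moment at which its call begins: read the wrist's pose just before it. get_calibration takes no time and is no camera call.
- manip.hand_in(): hands the job in, once; it reports no verdict.
The state is a dict: "clock": time; "joint_pos": joint angles; "joint_velocities": joint speeds; "tau": joint torques, N m; "position": TCP position; "ee_rot": TCP orientation; "ft_force": force on the tool from outside, world axes, zero at the start; "torque": the same for the moment, N m; "grip_width": opening from 0.0 (shut) to 1.0 (fully open).
Only numpy, scipy, OpenCV 4.12 (cv2) and the standard library are available. Lean on these libraries where they do the work, as an engineer would, in place of code of your own. Each camera call takes 0.05 s, during which the arm holds its last target.

TASK

The spindle in the bearing stand has one flat near its top, and the loose collar below it cannot turn. Turn the spindle with the fingers until its flat faces squarely to the side where the collar's set screw sits, then take the collar, lift it until the set screw is about half-way up the flat and finish holding it still there, not letting go, so that a colleague can tighten the screw. Leave the other things on the bench where they are.

Things in the scene. Friction and masses are not known exactly. Their poses are not given: they have to be found in the camera images.
- stand: Bearing stand fixed to the bench, place and yaw vary: grey plate 110 x 110 x 12 mm, aluminium flange 52 mm wide up to 32 mm height, steel neck 25 mm wide up to 44 mm. Origin: centre of the plate's underside, on the upright spindle's axis; z up; its -x axis points to the side where the collar's set screw sits (towards the robot, up to about 30 degrees off)
- shaft (a joint): Angle of the upright steel spindle, rad: 0 = its flat faces the set screw (stand's -x); grows anticlockwise seen from above; 2 pi more is the same position; no end stops. Starts anywhere from 0.8 to 5.48. Friction of 0.03 N m keeps it where it is left
- collar (a joint): Height of the collar above its rest, m: 0 is down; it slides up without turning, to 0.030 at most, and falls back when let go (about 0.15 kg). Its screw tip reaches into the bore: unless the flat faces it to within about 0.2 rad it stops against the spindle's shoulder at 0.004 (0.008 if pulled hard). At 0.022 the set screw is half-way up the flat
- collar_mid (a point): Centre of the collar, on the spindle axis. The collar is a dark steel ring 44 mm in diameter, 18 mm high (underside 44.5 mm and top 62.5 mm above the bench when down), with a bright set screw (7 mm wide) standing out 5 mm on the stand's -x side and a 6 mm steel pin below it on the stand's +x side; its two sides along the stand's y are clear to grip
- shaft_top (a point): Centre of the spindle's upper end, 91 mm above the bench. The spindle is 20 mm in diameter from 60 to 91 mm height; with the collar down its top 28 mm stand free for the fingers
- flat_mid (a point): Middle of the spindle's one flat, 6 mm from the axis, 75.5 mm above the bench. The flat is 16 mm wide and runs along the whole 60 to 91 mm height. Pinched flat against a finger the spindle measures 16 mm, elsewhere up to 20 mm; squeezing near the flat pulls it against the finger
- screw_tip (a point): Tip of the set screw, inside the collar, 6.6 mm from the axis, 53.5 mm above the bench when the collar is down
- dropper_bottle: Bystander: small brown dropper bottle, 37 mm wide, 102 mm high, to the left (+y) of the stand; origin under its centre
- petri: Bystander: petri dish, 66 mm wide, 16 mm high, to the right (-y) of the stand; origin under its centre
- timer: Bystander: bench timer, 51 x 62 x 57 mm, far right; origin under its centre
- hex_key: Bystander: dark bent hex key, 80 x 24 mm, 6 mm thick, lying to the left

How it is judged:
By the outcome, as a careful person would: the job done as asked, in the order asked, and still so for the second after the job is handed in, while the arm keeps its last pose, push and grip.
It also fails if it takes over 64 s, if anything falls off the work surface, if the arm or the gripper's body presses on something with over 40 N, if the wrist force passes 120 N, or if a joint passes its speed limit or range.

## Working session

There is one attempt and no reset: what is moved stays moved. The work goes in short steps, Python scripts to look and compute and a shell command to move; the robot and the scene stay as the last step left them, time stands still between calls to the robot, and variables do not carry over. Pictures are saved under pics/ and viewed, and the job is handed in when it is done.

```bash
ls; mkdir -p pics; cat > h.py <<'E'
from workcell import manip
import numpy as np, cv2
from scipy.spatial.transform import Rotation as R
def cam(name):
    c=manip.get_calibration(name)
    K=np.array([[c['fx'],0,c['cx']],[0,c['fy'],c['cy']],[0,0,1]])
    if name=='wrist':
        o=manip.get_obs();T=np.eye(4);T[:3,:3]=R.from_quat(o['ee_rot']).as_matrix();T[:3,3]=o['position']
        M=T@np.array(c['T_tool_cam'])
    else:
        M=np.eye(4);M[:3,:3]=R.from_rotvec(np.ravel(c['rvec'])).as_matrix();M[:3,3]=np.ravel(c['tvec']);M=np.linalg.inv(M)
    return K,M
def ray(K,M,u,v):
    d=M[:3,:3]@np.array([(u-K[0,2])/K[0,0],(v-K[1,2])/K[1,1],1]);return M[:3,3],d
def onplane(K,M,u,v,z):
    o,d=ray(K,M,u,v);return o+d*(z-o[2])/d[2]
def pt(K,M,u,v,dep):
    o,d=ray(K,M,u,v);return o+d*dep
def proj(K,M,p):
    q=np.linalg.inv(M)@np.append(p,1);return (K@(q[:3]/q[2]))[:2]
E
python3 - <<'E'
from h import *
o=manip.get_obs();print(o,manip.grasp_offset)
for n in ['scene','side','wrist']:
    K,M=cam(n);print(n,K,M.round(3))
    p,d=manip.camera(n);cv2.imwrite(f'pics/{n}0.png',p);np.savez(f'{n}0.npz',p=p,d=d,K=K,M=M)
E
```

```text
pics
{'clock': 0.0, 'joint_pos': array([ 1.14938168,  0.33289202, -0.0646993 ,  1.46097469,  0.0215875 ,
        1.34989932, -0.08852125]), 'joint_velocities': array([ 9.43006261e-05, -2.06137285e-04, -9.21266233e-04, -6.58609565e-04,
       -9.90761401e-05, -3.79861872e-04,  9.51489122e-04]), 'tau': array([-4.16927487e-04, -6.25436425e+01,  4.91284614e-02, -3.91596615e+01,
        1.63205015e-02,  9.94321425e-03, -1.88259759e-05]), 'position': array([ 0.24254937, -0.57559129,  0.23048741]), 'ee_rot': array([ 8.33163487e-01, -5.53026272e-01, -6.31324921e-04, -3.84499101e-04]), 'ft_force': array([ 0.34318929,  0.3780101 , -0.80511795]), 'torque': array([-0.0024437 , -0.00032741, -0.02804268]), 'grip_width': 1.0027973200822557} 0.0187
scene [[488.91543327   0.         283.41417921]
 [  0.         488.91543327 207.78639376]
 [  0.           0.           1.        ]] [[-0.891 -0.284  0.353 -0.085]
 [-0.454  0.554 -0.698  1.039]
 [ 0.003 -0.783 -0.622  1.03 ]
 [ 0.     0.     0.     1.   ]]
side [[441.02510388   0.         270.79484793]
 [  0.         441.02510388 207.88401269]
 [  0.           0.           1.        ]] [[-0.99  -0.04   0.132  0.326]
 [-0.135  0.461 -0.877  1.018]
 [-0.026 -0.886 -0.462  0.607]
 [ 0.     0.     0.     1.   ]]
wrist [[309.01528536   0.         274.65936098]
 [  0.         309.01528536 208.88972095]
 [  0.           0.           1.        ]] [[ 0.388 -0.872 -0.298  0.319]
 [-0.921 -0.368 -0.125 -0.543]
 [-0.001  0.323 -0.946  0.372]
 [ 0.     0.     0.     1.   ]]
```

View pics/scene0.png

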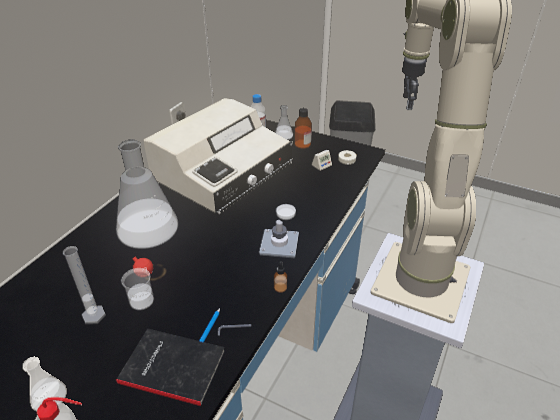

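View pics/side0.png

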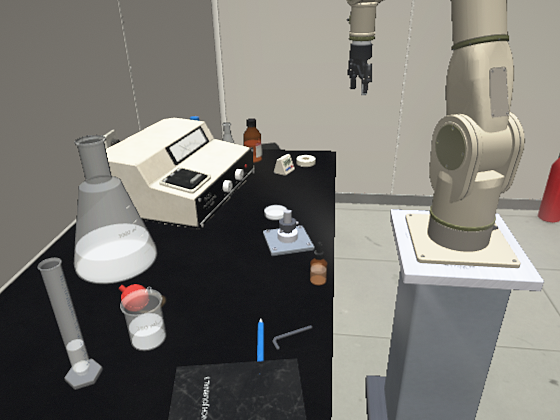

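View pics/wrist0.png

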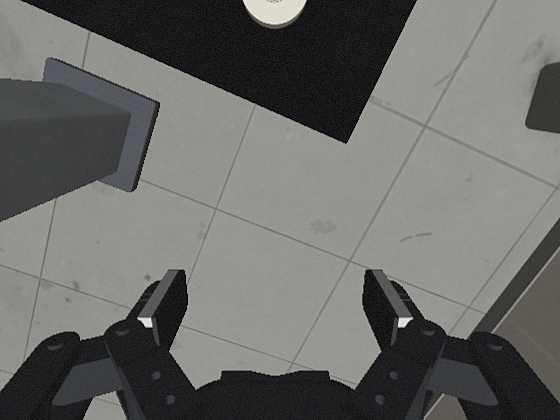

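The scene view shows the stand plate at about (279,242) and the spindle top at about (278,226). The side view shows it at (288,238). I'll zoom in and measure it.

```bash
python3 - <<'E'
from h import *
a=np.load('scene0.npz');b=np.load('side0.npz')
c1=cv2.resize(a['p'][195:275,240:320],(400,400),interpolation=cv2.INTER_CUBIC)
c2=cv2.resize(b['p'][195:275,250:330],(400,400),interpolation=cv2.INTER_CUBIC)
cv2.imwrite('pics/z0.png',np.hstack([c1,c2]))
for n,(w,sx,sy) in {'scene':(a,240,195),'side':(b,250,195)}.items():
    p=w['p'].astype(int);K,M=w['K'],w['M'];d=w['d']
    pts=[]
    v,u=np.mgrid[0:420,0:560]
    X=(u-K[0,2])/K[0,0]*d;Y=(v-K[1,2])/K[1,1]*d
    P=np.stack([X,Y,d],-1)@M[:3,:3].T+M[:3,3]
    m=np.zeros(d.shape,bool);m[sy:sy+80,sx:sx+80]=1
    plate=m&(p.sum(2)>250)&(P[...,2]>0.003)&(P[...,2]<0.022)
    q=P[plate];print(n,len(q),q.mean(0))
    cnt=[k for k in cv2.findContours(plate.astype(np.uint8),cv2.RETR_EXTERNAL,2)[0] if len(k)>20]
    W=np.array([onplane(K,M,*k[0],0.012)[:2] for k in np.vstack(cnt)])
    r=cv2.minAreaRect((W*1000).astype(np.float32));print(r)
    for lo,hi in[(0.014,0.036),(0.045,0.065),(0.068,0.088),(0.0885,0.1)]:
        t=m&(P[...,2]>lo)&(P[...,2]<hi)
        if t.any(): print(lo,t.sum(),P[t].mean(0).round(4),P[t].min(0).round(3),P[t].max(0).round(3))
E
```

```text
scene 939 [0.43773422 0.02396316 0.01337355]
((451.2568359375, -8.896804809570312), (109.68781280517578, 252.2586212158203), 19.79566764831543)
0.014 532 [0.4493 0.0024 0.0199] [ 0.366 -0.129  0.014] [0.646 0.119 0.036]
0.045 139 [0.4105 0.0859 0.0582] [0.331 0.03  0.046] [0.452 0.217 0.065]
0.068 83 [0.3782 0.1459 0.0773] [0.334 0.047 0.069] [0.438 0.218 0.088]
0.0885 41 [0.396  0.114  0.0928] [0.339 0.044 0.089] [0.439 0.213 0.1  ]
side 1085 [0.44042057 0.034951   0.01327813]
((452.2561340332031, -7.9777374267578125), (111.16541290283203, 260.35113525390625), 19.595853805541992)
0.014 614 [0.4377 0.0298 0.0217] [ 0.328 -0.122  0.014] [0.512 0.227 0.036]
0.045 325 [0.391  0.1322 0.056 ] [0.328 0.03  0.045] [0.453 0.226 0.065]
0.068 136 [0.3803 0.1499 0.0777] [0.336 0.049 0.068] [0.441 0.219 0.088]
0.0885 60 [0.3903 0.1292 0.0931] [0.341 0.041 0.089] [0.441 0.214 0.1  ]
```

View pics/z0.png

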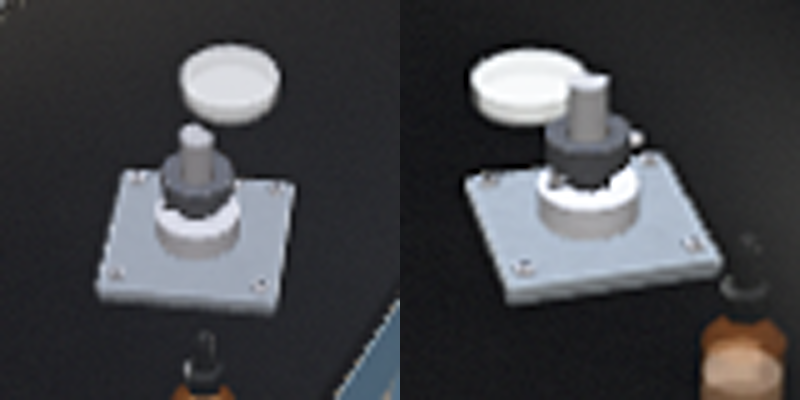

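The crops show the plate corners, the collar, and the set screw pointing right in the side view. I'll isolate the plate from the petri dish.

```bash
python3 - <<'E'
from h import *
for n,cs,st,off in [('scene',[(122,172),(295,182),(275,298),(98,287)],(196,133),(240,195)),('side',[(467,180),(660,155),(720,265),(508,294)],(589,80),(250,195))]:
    w=np.load(n+'0.npz');K,M=w['K'],w['M']
    ox=0 if n=='scene' else 400
    f=lambda u,v:((u-ox+.5)/5-.5+off[0],(v+.5)/5-.5+off[1])
    C=np.array([onplane(K,M,*f(*c),0.012)[:2] for c in cs]);print(n,C.round(4),C.mean(0).round(4))
    for i in range(4):
        e=C[(i+1)%4]-C[i];print(np.linalg.norm(e).round(4),(np.degrees(np.arctan2(e[1],e[0]))%90).round(1))
    print('top',onplane(K,M,*f(*st),0.091).round(4))
w=np.load('side0.npz');K,M=w['K'],w['M']
f=lambda u,v:((u-400+.5)/5-.5+250,(v+.5)/5-.5+195)
print('screw',onplane(K,M,*f(637,138),0.0535))
E
```

```text
scene [[ 0.4993  0.0211]
 [ 0.3974 -0.0204]
 [ 0.3626  0.08  ]
 [ 0.4614  0.12  ]] [0.4302 0.0502]
0.11 22.2
0.1062 19.1
0.1066 22.0
0.1059 20.9
top [0.4318 0.0488 0.091 ]
side [[ 0.4987  0.0203]
 [ 0.3986 -0.0155]
 [ 0.361   0.0909]
 [ 0.4622  0.1267]] [0.4301 0.0556]
0.1063 19.7
0.1129 19.5
0.1074 19.5
0.1125 18.9
top [0.4298 0.05   0.091 ]
screw [0.40648828 0.04031144 0.0535    ]
```

Both views agree. The stand is at about (0.430, 0.050) with a yaw of about 20°, and the set screw sits 26 mm out on the -x side. Next I'll move above it for a wrist view.

```bash
python3 -m crank '[[[0.28,0.95,0,0,0,1,85],[0.28,0.95,0,0,0,1,85],[0.28,0.95,0,0,0,1,85],[0.28,0.95,0,0,0,1,85],[0.28,0.95,0,0,0,1,85],[0.28,0.95,0,0,0,1,85],[0.28,0.95,0,0,0,1,85],[0.28,0.95,0,0,0,1,85]]]' 30
python3 -m crank '[[[0.28,0.95,0,0,0,1,85],[0.28,0.95,0,0,0,1,85],[0.28,0.95,0,0,0,1,85],[0,0,0,0,0,1,85],[0,0,0,0,0,1,85],[0,0,0,0,0,1,85],[0,0,0,0,0,1,85],[0,0,0,0,0,1,85]]]'
```

```text
clock: 1.15
position: [0.3772, -0.1181, 0.2314]
ee_rot: [0.972, -0.233, 0.0, 0.0]
ft_force: [0.7, -0.4, 0.4]
grip_width: 0.993
clock: 2.15
position: [0.4273, 0.051, 0.2312]
ee_rot: [0.994, 0.113, -0.0, 0.0]
ft_force: [0.1, 0.4, 0.1]
grip_width: 0.996
```

```bash
python3 -m crank '[[[0,0,-0.8,0,0,0,85],[0,0,-0.8,0,0,0,85],[0,0,0,0,0,0,85]]]'
python3 - <<'E'
from h import *
K,M=cam('wrist');p,d=manip.camera('wrist');np.savez('w1.npz',p=p,d=d,K=K,M=M)
cv2.imwrite('pics/w1.png',p)
for q in [(0.43,0.05,0.091),(0.43,.05,.012)]: print(proj(K,M,q))
u,v=proj(K,M,(0.43,0.05,0.08)).astype(int)
c=p[v-60:v+60,u-60:u+60];print(u-60,v-60)
cv2.imwrite('pics/w1z.png',cv2.resize(c,(600,600),interpolation=cv2.INTER_CUBIC))
E
```

```text
clock: 2.52
position: [0.4252, 0.0509, 0.133]
ee_rot: [0.994, 0.112, -0.003, -0.001]
ft_force: [0.9, -0.4, 0.4]
grip_width: 0.998
[281.5315305  242.84982189]
[280.15349097 205.25013948]
221 176
```

View pics/w1.png

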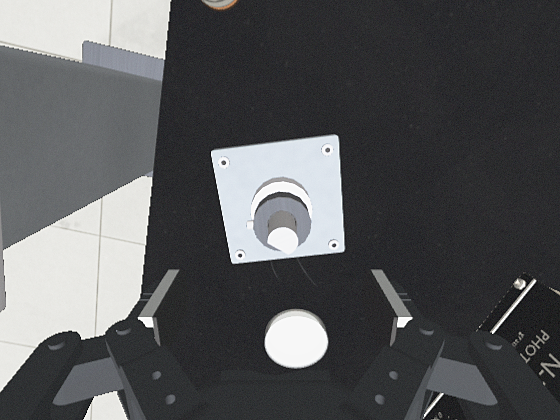

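View pics/w1z.png

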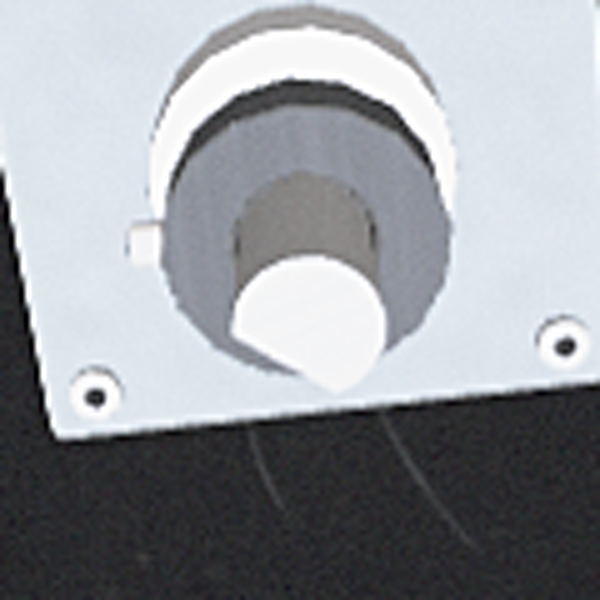

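The wrist view shows the D-shaped spindle top at about (282,240), with the flat on its lower-left edge. The set screw is to the left at (249,225). I'll measure these.

```bash
cat > meas.py <<'E'
from h import *
import sys
def meas(f,zt=0.091):
    w=np.load(f);K,M,p=w['K'],w['M'],w['p'].astype(int)
    # plate
    u0,v0=proj(K,M,(0.43,0.05,zt)).round().astype(int)
    m=np.zeros(p.shape[:2],np.uint8);m[v0-25:v0+25,u0-25:u0+25]=1
    t=((p.min(2)>232)&(m>0)).astype(np.uint8)
    n,l,s,c=cv2.connectedComponentsWithStats(t)
    k=min(range(1,n),key=lambda i:np.hypot(*(c[i]-(u0,v0))) if s[i][4]>150 else 99)
    cnt=max(cv2.findContours((l==k).astype(np.uint8),cv2.RETR_EXTERNAL,cv2.CHAIN_APPROX_NONE)[0],key=len)[:,0]
    W=np.array([onplane(K,M,*q,zt)[:2] for q in cnt])*1000
    # flat: longest chord on hull
    h=cv2.convexHull(W.astype(np.float32))[:,0]
    # robust circle: fit, reject inside points
    P=W.copy()
    for _ in range(8):
        A=np.c_[2*P,np.ones(len(P))];x=np.linalg.lstsq(A,(P**2).sum(1),rcond=None)[0];c0=x[:2];r=np.sqrt(x[2]+c0@c0)
        e=np.hypot(*(W-c0).T)-r;P=W[e>-0.8]
    F=W[e<-1.0];vx,vy,x0,y0=cv2.fitLine(F.astype(np.float32),cv2.DIST_L2,0,.01,.01).ravel()
    nrm=np.array([-vy,vx]);
    dd=nrm@(np.array([x0,y0])-c0)
    if dd<0:nrm=-nrm;dd=-dd
    print('area',s[k][4],'c',c0.round(1),'r',r.round(2),'flat dist',dd.round(2),'normal deg',np.degrees(np.arctan2(nrm[1],nrm[0])).round(1))
if __name__=='__main__': meas(sys.argv[1])
E
python3 meas.py w1.npz; python3 - <<'E'
from h import *
w=np.load('w1.npz');K,M=w['K'],w['M']
f=lambda u,v:((u+.5)/5-.5+221,(v+.5)/5-.5+176)
a=onplane(K,M,*f(232,333),.091);b=onplane(K,M,*f(335,392),.091);e=b-a
print(a,b,np.linalg.norm(e),np.degrees(np.arctan2(e[1],e[0])))
C=np.array([onplane(K,M,*q,0.012)[:2] for q in [(223.5,162),(327.5,149.5),(334,244.5),(240,255)]])
print(C,C.mean(0))
for i in range(4):
    e=C[(i+1)%4]-C[i];print(np.linalg.norm(e),np.degrees(np.arctan2(e[1],e[0])))
print('screw',onplane(K,M,*f(130,243),.0535))
m=(w['p'].min(2)>170).astype(np.uint8);m[:120]=0;m[270:]=0;m[:,:205]=0;m[:,350:]=0
c=max(cv2.findContours(m,0,2)[0],key=cv2.contourArea)[:,0]
W=np.array([onplane(K,M,*q,0.012)[:2] for q in c],np.float32)*1000
print(cv2.minAreaRect(W))
E
```

```text
area 571 c [430.3  51.2] r 9.58 flat dist 5.55 normal deg -109.4
[0.42066274 0.04831644 0.091     ] [0.43576402 0.04303833 0.091     ] 0.015997093377599993 -19.265220067059552
[[ 0.37392462  0.07698096]
 [ 0.45756698  0.10704749]
 [ 0.4877907   0.02376894]
 [ 0.40428482 -0.00677245]] [0.43089178 0.05025623]
0.08888217025809518 19.771749166443808
0.08859339196996466 -70.0529876172313
0.08891573540237321 -159.91053794709558
0.08908634486198971 109.9253342961447
screw [0.40478776 0.04235221 0.0535    ]
((430.02630615234375, 51.80046081542969), (107.87062072753906, 108.11547088623047), 19.871013641357422)
```

Measured values: axis (0.4305, 0.0508), stand yaw 19.9°, flat normal −109.3°. That puts the shaft at about +50.8° (0.89 rad). I'll align the jaws to 70.7° first.

```bash
python3 -m crank '[[[0.09,0,0,0,0,1,85],[0,0,0,0,0,1,85],[0,0,0,0,0,1,85],[0,0,0,0,0,1,85],[0,0,0,0,0,1,85],[0,0,0,0,0,1,85],[0,0,0,0,0,1,85],[0,0,0,0,0,1,60]]]'
python3 -m crank '[[[0,0,0,0,0,1,60],[0,0,0,0,0,1,60],[0,0,0,0,0,1,60],[0,0,0,0,0,0.56,60],[0,0,0,0,0,0,60],[0,0,0,0,0,0,60]]]'
python3 - <<'E'
from h import *
o=manip.get_obs();Q=R.from_quat(o['ee_rot']).as_matrix();print(Q.round(4),o['position'],o['joint_pos'].round(2),np.degrees(np.arctan2(Q[1,0],Q[0,0])))
E
```

```text
clock: 3.58
position: [0.4344, 0.0511, 0.1379]
ee_rot: [0.895, 0.446, 0.001, 0.001]
ft_force: [-0.1, 0.4, -0.3]
grip_width: 0.813
clock: 4.32
position: [0.4336, 0.051, 0.1365]
ee_rot: [0.816, 0.578, 0.001, 0.001]
ft_force: [-0.1, 0.0, -0.1]
grip_width: 0.701
[[ 3.325e-01  9.431e-01  1.700e-03]
 [ 9.431e-01 -3.325e-01 -2.000e-04]
 [ 4.000e-04  1.700e-03 -1.000e+00]] [0.43361553 0.05103276 0.13652331] [ 0.57  0.05 -0.79  2.02  0.04  1.09  0.99] 70.57822951438274
```

```bash
python3 -m crank '[[[-0.05,0,-0.3,0,0,0,45],[0,0,-0.3,0,0,0,45],[0,0,-0.3,0,0,0,45],[0,0,-0.22,0,0,0,45],[0,0,0,0,0,0,45],[0,0,0,0,0,0,45]]]' 30
python3 - <<'E'
from h import *
print(manip.get_obs()['position'],manip.get_obs()['ft_force'])
K,M=cam('wrist');p,d=manip.camera('wrist');np.savez('w2.npz',p=p,d=d,K=K,M=M)
cv2.imwrite('pics/w2.png',p);s,_=manip.camera('side');cv2.imwrite('pics/s2.png',cv2.resize(s[170:270,230:360],None,fx=5,fy=5))
E
```

```text
clock: 5.08
position: [0.4304, 0.0511, 0.0687]
ee_rot: [0.816, 0.578, 0.0, 0.0]
ft_force: [1.0, -0.6, 0.4]
grip_width: 0.528
[0.43036797 0.05114388 0.0687377 ] [ 1.01823246 -0.5756766   0.3647505 ]
```

View pics/w2.png

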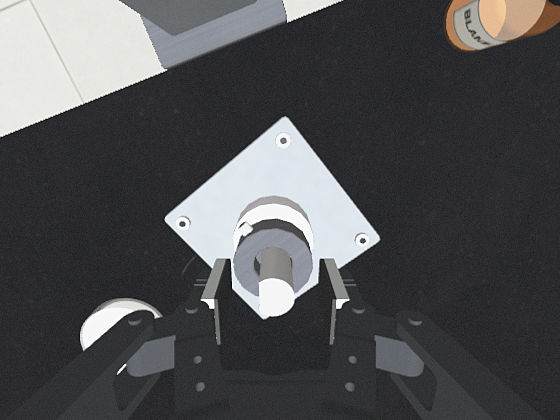

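View pics/s2.png

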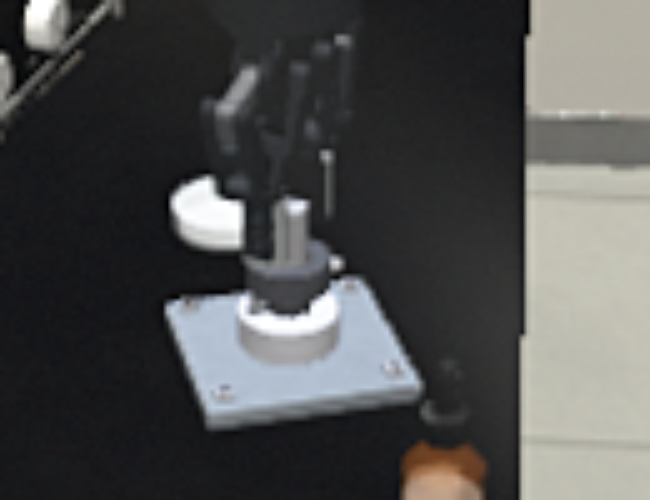

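The spindle sits centred between the fingers, with its flat (left) facing a pad. I'll offset by 2 mm for the D-section and pinch.

```bash
python3 -m crank '[[[0.01,0.03,0,0,0,0,20],[0,0,0,0,0,0,10],[0,0,0,0,0,0,8],[0,0,0,0,0,0,5],[0,0,0,0,0,0,5],[0,0,0,0,0,0,5]]]' 30
python3 - <<'E'
from h import *
o=manip.get_obs();Q=R.from_quat(o['ee_rot']).as_matrix();print(o['position'],o['ft_force'],o['torque'],o['grip_width']*85.4,np.degrees(np.arctan2(Q[1,0],Q[0,0])))
E
```

```text
clock: 5.92
position: [0.4305, 0.0521, 0.0686]
ee_rot: [0.816, 0.578, -0.0, 0.0]
ft_force: [-3.3, -3.1, 8.2]
grip_width: 0.174
[0.43049448 0.05212324 0.06860327] [-3.30463194 -3.06895626  8.15890843] [-0.72332125  0.78951588 -0.00983647] 14.886941428355287 70.61986513140369
```

It's flush: the width reads about 15–16 mm. Turning −50.7°.

```bash
python3 -m crank '[[[0,0,0,0,0,-0.5,5],[0.004,-0.004,0,0,0,-1,5],[0.004,-0.004,0,0,0,-1,5],[0.004,-0.004,0,0,0,-1,5],[0.002,-0.002,0,0,0,-1,5],[0.002,-0.002,0,0,0,-1,5],[0.002,-0.002,0,0,0,-1,5],[0.002,-0.002,0,0,0,-1,5]]]' 30
python3 -m crank '[[[0,0,0,0,0,-1,5],[0,0,0,0,0,-1,5],[0,0,0,0,0,-0.64,5],[0,0,0,0,0,0,5],[0,0,0,0,0,0,5]]]' 30
python3 - <<'E'
from h import *
o=manip.get_obs();Q=R.from_quat(o['ee_rot']).as_matrix();print(o['position'],o['ft_force'],o['torque'],o['grip_width']*85.4,np.degrees(np.arctan2(Q[1,0],Q[0,0])))
E
```

```text
clock: 6.92
position: [0.4317, 0.0516, 0.0686]
ee_rot: [0.959, 0.284, -0.0, 0.0]
ft_force: [-4.3, -0.5, 8.1]
grip_width: 0.175
clock: 7.55
position: [0.432, 0.0513, 0.0686]
ee_rot: [0.985, 0.173, 0.0, 0.0]
ft_force: [-0.8, -2.6, 5.6]
grip_width: 0.176
[0.43203679 0.05134897 0.06863774] [-0.81349707 -2.64059928  5.56364379] [-0.40791591  0.26752199 -0.0378625 ] 14.998863634765291 19.93223423479881
```

The jaws are at 19.9°. I'll release, rise and check.

```bash
python3 -m crank '[[[0,0,0,0,0,0,30],[0,0,0,0,0,0,45],[0,0,0,0,0,0,50],[0,0,0.3,0,0,0,60],[0,0,0.4,0,0,0,60],[0,0,0.4,0,0,0,60],[0,0,0,0,0,0,60],[0,0,0,0,0,0,60]]]' 30
python3 - <<'E'
from h import *
o=manip.get_obs();print(o['position'])
K,M=cam('wrist');p,d=manip.camera('wrist');np.savez('w3.npz',p=p,d=d,K=K,M=M)
u,v=proj(K,M,(0.43,0.05,0.08)).astype(int)
c=p[v-60:v+60,u-60:u+60];print(u-60,v-60)
cv2.imwrite('pics/w3z.png',cv2.resize(c,(600,600),interpolation=cv2.INTER_CUBIC))
m=(p.min(2)>170).astype(np.uint8);m[:110]=0;m[265:]=0;m[:,:190]=0;m[:,370:]=0
c=max(cv2.findContours(m,0,2)[0],key=cv2.contourArea)[:,0]
W=np.array([onplane(K,M,*q,0.012)[:2] for q in c],np.float32)*1000
print(cv2.minAreaRect(W))
E
python3 meas.py w3.npz
```

```text
clock: 8.55
position: [0.4313, 0.0515, 0.1335]
ee_rot: [0.985, 0.173, -0.0, 0.0]
ft_force: [-0.2, -0.2, 0.0]
grip_width: 0.699
[0.43134624 0.05150621 0.13345422]
211 174
((430.0511779785156, 51.67664337158203), (107.97053527832031, 107.28678131103516), 19.9585018157959)
area 572 c [430.2  51.1] r 9.69 flat dist 5.39 normal deg -160.7
```

View pics/w3z.png

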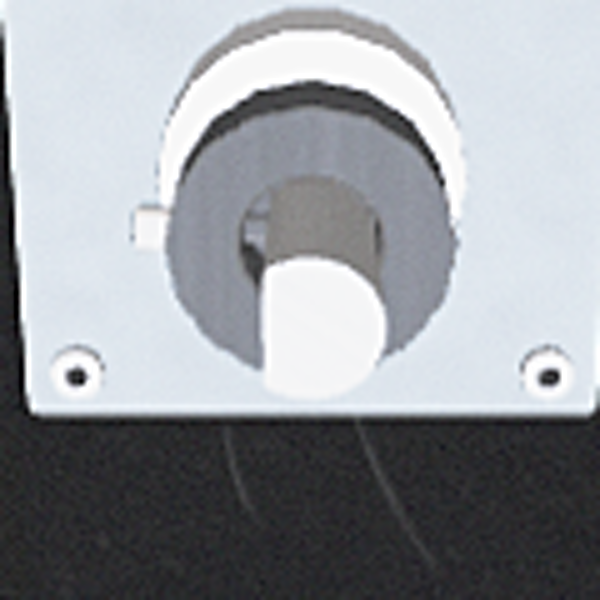

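The flat's normal measures −160.7° against a target of about −160.0°, so it is square to the screw within 1°. Next I'll turn the jaws by +90° so they lie along the stand's y and can take the collar.

```bash
python3 -m crank '[[[-0.015,-0.007,0,0,0,1,70],[0,0,0,0,0,1,70],[0,0,0,0,0,1,70],[0,0,0,0,0,1,70],[0,0,0,0,0,1,70],[0,0,0,0,0,1,70],[0,0,0,0,0,1,70],[0,0,0,0,0,1,70]]]' 30
python3 -m crank '[[[0,0,0,0,0,1,70],[0,0,0,0,0,1,70],[0,0,0,0,0,1,70],[0,0,0,0,0,1,70],[0,0,0,0,0,1,70],[0,0,0,0,0,1,70],[0,0,0,0,0,1,70],[0,0,0,0,0,1,70]]]' 30
python3 -m crank '[[[0,0,0,0,0,1,70],[0,0,0,0,0,1,70],[0,0,0,0,0,0,70],[0,0,0,0,0,0,70]]]' 30
python3 - <<'E'
from h import *
o=manip.get_obs();Q=R.from_quat(o['ee_rot']).as_matrix();print(o['position'],o['joint_pos'].round(2),np.degrees(np.arctan2(Q[1,0],Q[0,0])),Q[:,2])
E
```

```text
clock: 9.6
position: [0.4302, 0.0512, 0.1332]
ee_rot: [0.865, 0.501, -0.001, -0.001]
ft_force: [-0.6, -0.2, -0.0]
grip_width: 0.816
clock: 10.6
position: [0.4303, 0.0512, 0.1332]
ee_rot: [0.642, 0.767, -0.0, -0.001]
ft_force: [0.2, -0.5, -0.2]
grip_width: 0.824
clock: 11.1
position: [0.4305, 0.0512, 0.1337]
ee_rot: [0.575, 0.818, -0.0, -0.0]
ft_force: [-0.7, 0.4, -0.5]
grip_width: 0.822
[0.43054392 0.05120027 0.13369306] [ 0.52  0.04 -0.75  2.03  0.03  1.09  1.68] 109.83932985767424 [-8.77633628e-04  2.44713561e-04 -9.99999585e-01]
```

Descending to TCP z ≈ 0.037 (−0.0965 m ≈ −1.61).

```bash
python3 -m crank '[[[0,0,-0.3,0,0,0,70],[0,0,-0.3,0,0,0,70],[0,0,-0.3,0,0,0,70],[0,0,-0.3,0,0,0,60],[0,0,-0.2,0,0,0,60],[0,0,-0.21,0,0,0,55],[0,0,0,0,0,0,52],[0,0,0,0,0,0,50]]]' 40
python3 - <<'E'
from h import *
print(manip.get_obs()['position'],manip.get_obs()['ft_force'])
p,d=manip.camera('wrist');cv2.imwrite('pics/w4.png',p);s,_=manip.camera('side');cv2.imwrite('pics/s4.png',cv2.resize(s[170:270,230:360],None,fx=5,fy=5,interpolation=cv2.INTER_CUBIC))
E
```

```text
clock: 12.1
position: [0.4311, 0.0513, 0.0379]
ee_rot: [0.574, 0.819, 0.0, 0.0]
ft_force: [0.5, -0.2, 0.4]
grip_width: 0.583
[0.43112799 0.05130457 0.03790736] [ 0.52293903 -0.18466925  0.42529176]
```

View pics/w4.png

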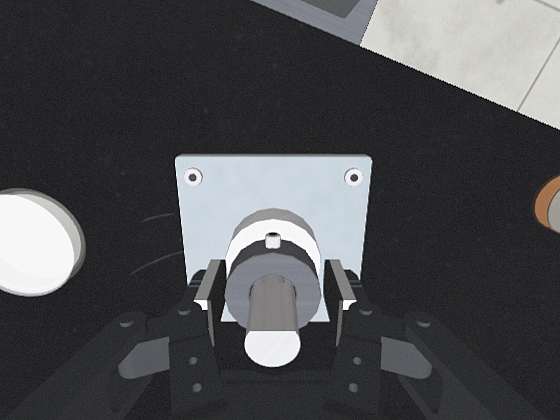

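View pics/s4.png

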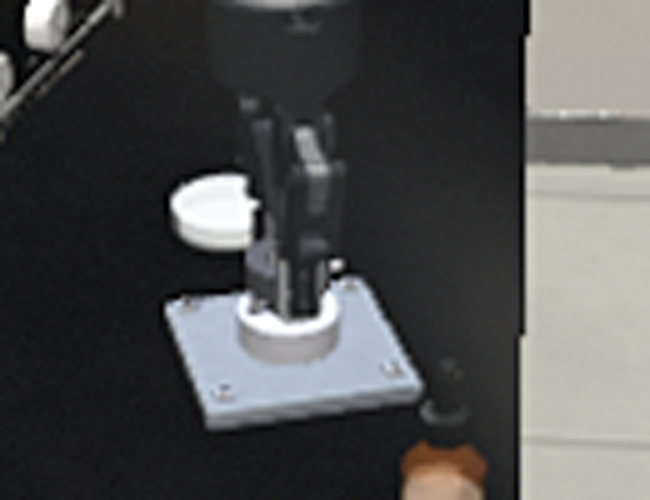

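The wrist view shows the collar between the pads (215…338), with the screw at (273,240) and the flat facing it. Closing.

```bash
python3 -m crank '[[[0,0,0,0,0,0,46],[0,0,0,0,0,0,42],[0,0,0,0,0,0,36],[0,0,0,0,0,0,34],[0,0,0,0,0,0,34],[0,0,0,0,0,0,34]]]' 40
python3 - <<'E'
from h import *
o=manip.get_obs();print(o['position'],o['ft_force'],o['torque'],o['grip_width']*85.4)
E
```

```text
clock: 12.95
position: [0.4315, 0.0504, 0.0383]
ee_rot: [0.574, 0.819, -0.0, 0.001]
ft_force: [-1.6, -3.7, 8.6]
grip_width: 0.481
[0.43145646 0.05040731 0.03830439] [-1.61951077 -3.71889608  8.59220296] [-0.97264296  0.37804442  0.04607243] 41.11359423736337
```

```bash
python3 -m crank '[[[0,0,0.05,0,0,0,34],[0,0,0.05,0,0,0,34],[0,0,0.07,0,0,0,34],[0,0,0.07,0,0,0,34],[0,0,0.07,0,0,0,34],[0,0,0.05,0,0,0,34],[0,0,0,0,0,0,34],[0,0,0,0,0,0,34]]]' 40
python3 - <<'E'
from h import *
o=manip.get_obs();print(o['position'],o['ft_force'],o['torque'],o['grip_width']*85.4)
K,M=cam('wrist');p,d=manip.camera('wrist');np.savez('w5.npz',p=p,d=d,K=K,M=M);cv2.imwrite('pics/w5.png',p)
a,da=manip.camera('side');K2,M2=cam('side');np.savez('s5.npz',p=a,d=da,K=K2,M=M2)
cv2.imwrite('pics/s5.png',np.hstack([cv2.resize(a[180:260,250:330],(400,400),interpolation=cv2.INTER_CUBIC),cv2.resize(cv2.imread('pics/side0.png')[180:260,250:330],(400,400),interpolation=cv2.INTER_CUBIC)]))
E
```

```text
clock: 13.95
position: [0.4314, 0.0504, 0.0594]
ee_rot: [0.574, 0.819, 0.0, 0.001]
ft_force: [3.7, -4.3, -1.4]
grip_width: 0.478
[0.4313717  0.05040865 0.05942778] [ 3.7384719  -4.26642347 -1.43674151] [-1.05325321 -0.68531528  0.00257917] 40.850298751332666
```

View pics/w5.png

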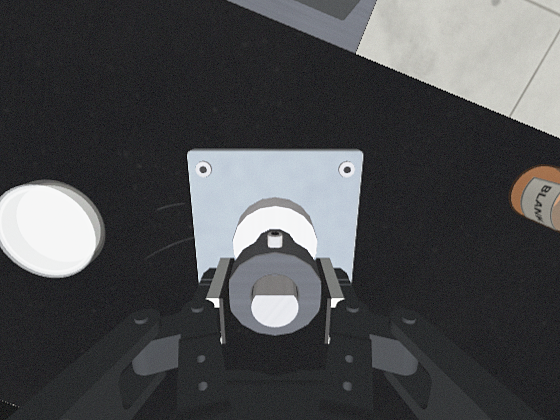

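View pics/s5.png

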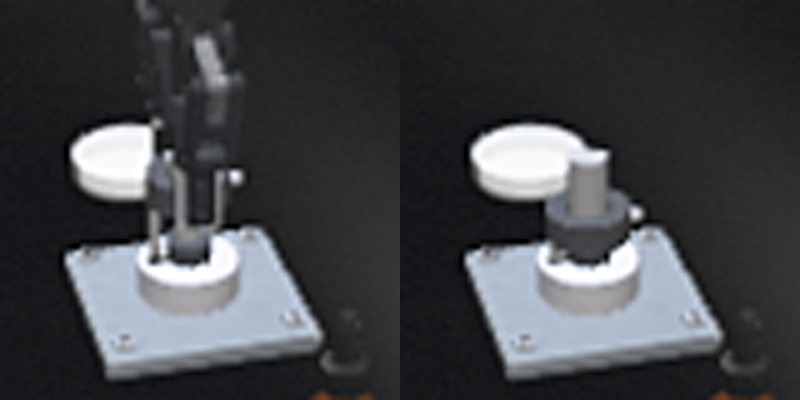

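The collar rose with the fingers: in the side view the screw moved from (237,213) to (236,177). I'll work out its height from depth and from the screw pixels.

```bash
python3 - <<'E'
from h import *
from scipy.optimize import minimize_scalar
b=np.array([np.cos(np.radians(19.9)),np.sin(np.radians(19.9))])
ax=np.array([.4303,.0511])
def scr(z): return np.append(ax-b*0.0245,z)
def cent(n,p,x0,y0,x1,y1):
    m=(p[y0:y1,x0:x1].min(2).astype(float)-120).clip(0);v,u=np.mgrid[y0:y1,x0:x1];return (u*m).sum()/m.sum(),(v*m).sum()/m.sum()
for f,bx in [('side0.npz',(294,218,302,227)),('s5.npz',(294,211,302,220))]:
    w=np.load(f);K,M=w['K'],w['M'];c=cent(f,w['p'],*bx)
    z=minimize_scalar(lambda z:(proj(K,M,scr(z))[1]-c[1])**2,bounds=(.03,.11),method='bounded').x
    print(f,c,proj(K,M,scr(z)),z)
for f,us,v0 in [('w1.npz',(262,303),222),('w5.npz',(241,310),292)]:
    w=np.load(f);K,M,d=w['K'],w['M'],w['d']
    for u in us:
        print(f,np.median([pt(K,M,x,y,d[y,x]) for x in range(u-2,u+3) for y in range(v0-4,v0+5)],axis=0))
    for u,v in ([(282,240)] if f=='w1.npz' else [(275,310),(275,238)]): print('top/screw',pt(K,M,u,v,d[v,u]))
E
```

```text
side0.npz (np.float64(297.586642599278), np.float64(223.91516245487364)) [296.6145711  223.91517707] 0.049822108106049416
s5.npz (np.float64(296.43250688705234), np.float64(214.72176308539946)) [296.62538152 214.72179827] 0.07646341365763748
w1.npz [0.41564863 0.04992747 0.06139372]
w1.npz [0.44515312 0.05679635 0.06137304]
top/screw [0.42995031 0.05160962 0.09000528]
w5.npz [0.43302823 0.0359698  0.08247862]
w5.npz [0.42255887 0.06486189 0.0824791 ]
top/screw [0.43105456 0.05130945 0.0907532 ]
top/screw [0.40562958 0.0420812  0.07669777]
```

Depth and TCP both put the lift at about 20.5–21 mm. I'll add about 1.2 mm.

```bash
python3 -m crank '[[[0,0,0.02,0,0,0,34],[0,0,0,0,0,0,34],[0,0,0,0,0,0,34],[0,0,0,0,0,0,34]]]' 40
python3 - <<'E'
from h import *
def rd():
    o=manip.get_obs();print(o['clock'],o['position'].round(4),o['ft_force'].round(1),o['grip_width']*85.4,abs(o['joint_velocities']).max())
    K,M=cam('wrist');p,d=manip.camera('wrist')
    P=np.array([[np.median([pt(K,M,x,y,d[y,x]) for x in range(u-2,u+3) for y in range(v-3,v+4)],axis=0)[2]] for u,v in [(241,290),(310,290),(275,310)]]).ravel()
    print('collar top L/R, spindle top',P.round(4),'lift rel. to spindle top',((P[0]+P[1])/2-P[2]+.091-.0625).round(4))
    return p
for _ in range(4): p=rd()
cv2.imwrite('pics/w6.png',p)
E
```

```text
clock: 14.55
position: [0.4314, 0.0504, 0.0606]
ee_rot: [0.574, 0.819, 0.0, 0.001]
ft_force: [3.0, -4.3, -1.8]
grip_width: 0.485
14.55 [0.4314 0.0504 0.0606] [ 3.  -4.3 -1.8] 41.37655072730772 0.003013339488756235
collar top L/R, spindle top [0.0834 0.0836 0.0898] lift rel. to spindle top 0.0222
14.6 [0.4314 0.0504 0.0606] [ 3.1 -3.7 -0.9] 41.209510986109976 0.0018441296059981765
collar top L/R, spindle top [0.0836 0.0836 0.09  ] lift rel. to spindle top 0.0221
14.65 [0.4314 0.0504 0.0606] [ 2.7 -4.5 -1.7] 41.3744301585708 0.0016964983231124468
collar top L/R, spindle top [0.0837 0.0835 0.0899] lift rel. to spindle top 0.0223
14.7 [0.4314 0.0504 0.0606] [ 3.3 -4.9 -1.3] 41.13715689948128 0.0024965020439831334
collar top L/R, spindle top [0.0834 0.0838 0.0902] lift rel. to spindle top 0.0219
```

View pics/w6.png

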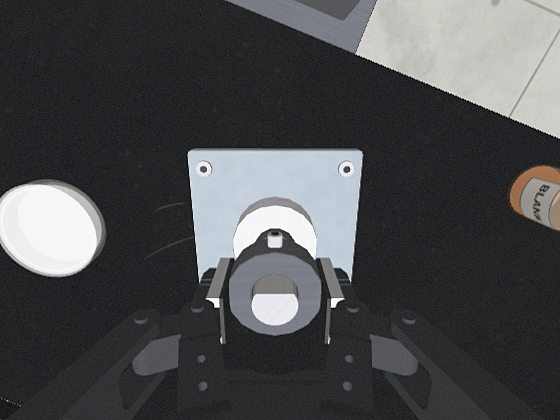

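The collar is 22 mm up and steady. The flat's edge at (275,288) is square to the screw at (275,240), and the petri dish and bottle haven't moved. Handing in.

```bash
python3 -c "
from workcell import manip
print(manip.hand_in())"
```

```text
the job is handed in; nothing more can be done
None
```

The job is handed in, at about 14.7 s of the 64 s allowed. The spindle's flat faces the set screw, and the fingers are holding the collar still with the screw about half-way up the flat.

- **Spindle:** I pinched it with one finger against the flat and turned it about −51°. After release, the flat measured −160.7° against a target of about −160.0°, so it is within about 1° of square.
- **Collar:** I took it by its two clear sides with a 40 N grip and lifted it. The last four readings, taken against the spindle top, gave a lift of 21.9–22.3 mm (target 22 mm). The arm was still, with about 5 N or less at the wrist.
- **Bystanders:** The petri dish and the bottle looked unmoved in the last wrist pictures. The timer and hex key were out of that view and I did not check them again, but the arm did not work near them.

**Disagreements:**
- The finger opening reads about 41 mm on the 44 mm collar, and it read about 15 mm on the 16 mm pinch. I put this down to the fingers flexing, since the collar rose with the fingers and showed no slip.
- A rough height for the screw from the side camera gave a lift of about 27 mm before the last 1.2 mm rise. I did not rely on it, because it also put the resting screw about 4 mm too low. The depth readings and the arm's own position agreed with each other.

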